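# Fetch the test block from behind the bottles

## Robot

A 6-joint arm with a two-finger parallel gripper is mounted at the origin on a cart in front of the work surface, level with it; the furniture and walls round the work are solid. World frame = base frame: x ahead of the robot, y to its left, z up, the work surface at z = 0. Lengths are in m, angles in rad, forces in N, time in s.
With the tool pointing down it reaches from about 0.35 to 0.8 m from the base axis. Payload 7.3 kg.
Tool frame: the origin (TCP) lies on the front face of the gripper's body, between the roots of the fingers; the fingertips stand 73 mm ahead of it and the grasp point (between the pads) lies 54 mm ahead of it; z points along the fingers, y is the line along which they close (so a half turn about z gives the same grasp; the last joint's range is limited). The gripper opens to 85 mm and grips with 20 to 120 N. Pads are 22 mm wide; open, the fingers measure 114 mm over their backs; the gripper's body (76 mm by 85 mm) begins 54 mm behind the grasp point. The pads swing forward as they close: fully open they stand 13 mm farther back than shut.
Start: joints at [1.049, 0.342, 1.524, -0, 1.275, -0.146], TCP at [0.193, 0.488, 0.304] pointing down, gripper open.
Joint ranges: [-2.53, 2.53], [-0.77, 2.02], [0.04, 2.7], [-1, 4.14], [0.28, 2.66], [-3.11, 3.11]. Speed limits (rad/s): [2.57, 2.57, 3.14, 3.14, 3.14, 3.14].

## Interface

Orientations are given as a unit quaternion [w, x, y, z].
In Python, from plant import read_state, capture, hand_in gives the robot as it stands. The module is installed in compiled form; this text tells all that it offers.
- The arm moves only by the tool apply_moves, never from a script. Its argument "steps" is a list of rows, each an object of numbers: "fingers": the opening, from -1 (shut) to 1 (fully open); "x", "y", "z": the shift along the world's x, y, z in m; "roll": the turn about the world's z in rad. In form: [{"fingers": .., "x": .., "y": .., "z": .., "roll": ..}, ...]. A call has exactly 8 rows; each row shifts and turns the commanded pose from where the row before left it; what a row does not reach is not made up. A row lasts 1/8 s, in which the tool goes at most 62.5 mm and 10.7 degrees, less where a joint would pass 70% of its speed; a pose out of reach is approached as far as the arm can. A call with a gripper value outside its range is refused whole. The fingers move at their own pace and stop on an object; the grip force is fixed at half the most. Time passes only in rows, so rows that do not move let the fingers close, or fill a call up. It gives the time, the measured TCP pose, the force, the opening and the grip force at its end, in the units of the state.
- read_state(): the state, without advancing time (a new reading comes with each control period).
- capture(name): name is "scene" or "top"; returns a dict with "image" (480x640x3 uint8, red, green, blue), "fov_y" (degrees; the focal length in pixels is half the picture's height over the tangent of half this angle, whatever the lens; pixels are square), "cx", "cy" (the principal point, pixels), "D" ([k1, k2, p1, p2, k3] as OpenCV has them; the pictures are not rectified), "R" (3x3) and "t" (3): a world point X has camera coordinates R X + t. Camera axes: x right, y down, z forward; pixel columns grow to the right and rows downward; lengths in m; the calibration is good to about 2 mm. A picture is of the moment at which its call begins. There is no depth.
- hand_in(): hands the job in; it is judged then, once.
The state is a dict: "time": time; "q": joint angles; "joint_velocities": joint speeds; "joint_efforts": joint torques, N m; "tcp_pos": TCP position; "orientation": TCP orientation; "ft_force": force on the tool from outside, world axes, zero at the start; "wrist_torque": the same for the moment, N m; "finger_gap": opening from 0.0 (shut) to 1.0 (fully open); "grip_force": force on a finger pad.
Only numpy, scipy, OpenCV 4.12 (cv2) and the standard library are available. Lean on these libraries where they do the work, as an engineer would, in place of code of your own. Each camera call takes 0.05 s, during which the arm holds its last target. There are 200 camera calls.

## Task

The metal test block is boxed in behind three bottles in the low grey tray. First stand all three bottles on the brown cork mat, then set the block flat in the middle of the aluminium pad, lengthwise like the outline drawn there, and only after that put every bottle back upright exactly where it stood at the start (each in its own place). Do not tip a bottle over, and leave the tape roll and the screw tin alone.

Things in the scene. Friction and masses are not known exactly. Their poses are not given: they have to be found in the camera images.
- tray: Low grey plastic tray fixed to the bench, 200 (its x) by 180 mm; inner floor 6 mm above the bench, rim 14 mm high, 5 mm thick. Origin: centre of the underside, z up. The bottles stand within 3 mm of the centres of three faint grey round marks (54 mm across) at (3, 48), (3, -48) and (-55, 0) mm in its x, y; which bottle is on which mark varies. The block lies behind them at about (55, 0) mm.
- bottle_white: White round bottle with white dropper cap, loose, 34 mm across, 94 mm tall, about 70 g; the straight body reaches from the underside to 79 mm, cap 22 mm across above. Origin: centre of the underside, z up the bottle. Grip it round the body, about 60 mm up.
- bottle_dark: Small amber-brown round bottle with black cap, loose, 32 mm across, 70 mm tall, about 50 g; body and shoulder up to 58 mm, cap 23 mm across above. Origin: centre of the underside, z up the bottle. Grip it about 48 mm up, so that the gripper clears its neighbours.
- bottle_yellow: Yellow round squeeze bottle with a bundle of thin nozzles on top, loose, 42 mm across, 95 mm tall, about 70 g; body up to 62 mm, neck 22 mm across to 76 mm, nozzles above. Origin: centre of the underside, z up the bottle. Grip it round the body, about 55 mm up.
- block: Light-metal test block with a row of screw terminals on top, loose, 30 mm (its x) by 62 mm (its y), 20 mm high (24 mm with the terminals), about 120 g. Origin: centre of the underside, z up. At the start its long side lies roughly along the tray's y, its underside 6 mm above the bench. Grip it across the 30 mm.
- mat: Brown cork mat with a thin dark border line fixed flat on the bench, 260 mm (its x) by 110 mm (its y), 3 mm thick: the side area for the bottles. Origin: centre of the underside. Lies on one side of the tray, the pad on the other; which side varies.
- pad: Aluminium pad fixed flat on the bench, 85 mm (its x) by 125 mm (its y), 4 mm thick, with a thin black outline of the block (38 by 72 mm, long side along the pad's y) in the middle. Origin: centre of the underside.
- tape: Dark roll of tape lying flat, 55 mm across, 19 mm high, loose: a bystander, leave alone. Origin: centre of the underside.
- tin: Open round grey metal tin of screws, 65 mm across, 20 mm high, loose: a bystander, leave alone. Origin: centre of the underside.

How it is judged:
By the outcome, as a careful person would: the job done as asked, in the order asked, and still so for the second after the job is handed in, with the robot touching nothing.
It also fails if it takes over 131 s, if anything falls off the work surface, if the arm or the gripper's body presses on something with over 40 N, if the wrist force passes 120 N, or if a joint passes its speed limit or range.

## Working session

There is one attempt and no reset: what is moved stays moved. The work goes in short steps, Python scripts to look and compute and a tool call to move; the robot and the scene stay as the last step left them, time stands still between calls to the robot, and variables do not carry over. Pictures are saved under pics/ and viewed, at most 14 in all, crops included, and the job is handed in when it is done.

Besides the shell and the picture viewer there is one more tool, called after "Call:" as a command line: name --argument value ..., lists and objects as JSON in quotes. apply_moves: Moves the arm, as the interface text tells. Its arguments: {"type":"object","properties":{"steps":{"type":"array","items":{"type":"object","properties":{"fingers":{"type":"number"},"x":{"type":"number"},"y":{"type":"number"},"z":{"type":"number"},"roll":{"type":"number"}}}}},"required":["steps"]}

```bash
mkdir -p pics; python3 - <<'E'
from plant import *
import cv2,pickle
s=read_state();print(s)
for n in("scene","top"):
    c=capture(n);pickle.dump(c,open(n+"0.pkl","wb"));cv2.imwrite(f"pics/{n}0.png",c["image"][:,:,::-1]);print(n,c["fov_y"],c["cx"],c["cy"],c["D"],c["R"],c["t"])
E
```

```text
{'time': 0.0, 'q': array([ 1.04898252e+00,  3.42722572e-01,  1.52506218e+00, -3.99291276e-05,
        1.27539209e+00, -1.45994520e-01]), 'joint_velocities': array([-0.00042144, -0.00114916,  0.00093167, -0.00184067,  0.00033209,
        0.00213627]), 'joint_efforts': array([-8.87642727e-04, -4.33664203e+01, -2.46016145e+01, -1.81697123e-04,
        7.87804252e-03,  1.63484134e-05]), 'tcp_pos': array([0.19252383, 0.48809557, 0.30321019]), 'orientation': array([-2.41554846e-04,  1.86799962e-01,  9.82397652e-01, -7.54602559e-04]), 'ft_force': array([-0.16549572, -0.3466573 ,  0.78365266]), 'wrist_torque': array([-0.0026119 ,  0.00093184,  0.00184021]), 'grip_force': 0.0, 'finger_gap': 0.99787562600769}
scene 56.34973925069461 318.67095089924317 243.67624943198697 [-0.02932209  0.          0.          0.          0.        ] [[ 0.75866703 -0.65146864 -0.00359819]
 [-0.34695848 -0.39936308 -0.84860411]
 [ 0.55140198  0.64505639 -0.52901617]] [-0.43705767  0.19966904  0.57860103]
top 45.632804854023064 321.2514620225476 232.44521725214616 [-0.09854604  0.          0.          0.          0.        ] [[ 0.02370319 -0.99869723  0.04518859]
 [-0.98248729 -0.03162708 -0.18362586]
 [ 0.18481582 -0.0400447  -0.98195699]] [-0.06068155  0.53721426  0.87547504]
```

View pics/top0.png

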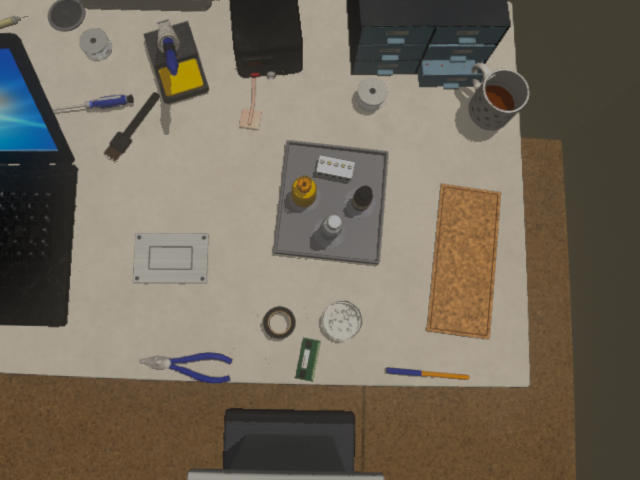

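View pics/scene0.png

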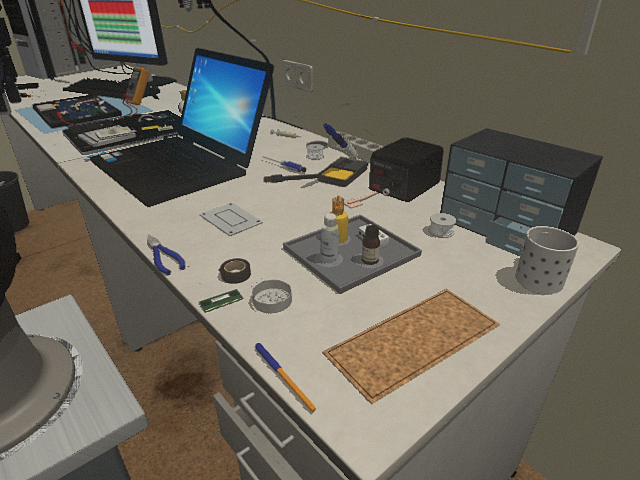

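```bash
cat > h.py <<'E'
import numpy as np,cv2,pickle
from plant import *
def K(c):
    f=240/np.tan(np.radians(c["fov_y"])/2); return np.array([[f,0,c["cx"]],[0,f,c["cy"]],[0,0,1]])
def ray(c,p,z):
    """pixels -> world points on plane z"""
    p=np.asarray(p,float).reshape(-1,1,2)
    u=cv2.undistortPoints(p,K(c),np.array(c["D"]))[:,0]
    d=np.c_[u,np.ones(len(u))]@c["R"]; o=-c["R"].T@c["t"]
    return (o+d*((np.reshape(z,-1)-o[2])/d[:,2])[:,None])
def proj(c,X):
    return cv2.projectPoints(np.asarray(X,float).reshape(-1,3),cv2.Rodrigues(np.array(c["R"]))[0],np.array(c["t"]),K(c),np.array(c["D"]))[0][:,0]
def crop(c,x,y,w,h,s,name):
    cv2.imwrite(name,cv2.resize(np.ascontiguousarray(c["image"][y:y+h,x:x+w,::-1]),None,fx=s,fy=s,interpolation=cv2.INTER_CUBIC))
def load(n): return pickle.load(open(n,"rb"))
def snap(n,f):
    c=capture(n);pickle.dump(c,open(f,"wb"));return c
E
python3 - <<'E'
from h import *
c=load("top0.pkl");s=load("scene0.pkl")
im=c["image"];hsv=cv2.cvtColor(im,cv2.COLOR_RGB2HSV)
for p in[(171,240),(200,250),(171,258),(290,240),(332,203),(464,261),(240,200),(363,197),(304,190)]:print(p,im[p[1],p[0]],hsv[p[1],p[0]])
crop(c,265,135,130,135,4.4,"pics/t1.png");crop(s,270,185,160,110,5,"pics/s1.png")
E
```

```text
(171, 240) [155 152 143] [ 23  20 155]
(200, 250) [155 152 144] [ 22  18 155]
(171, 258) [155 153 143] [ 25  20 155]
(290, 240) [110 106 104] [ 10  14 110]
(332, 203) [109 106 105] [  8   9 109]
(464, 261) [169 123  74] [ 15 143 169]
(240, 200) [170 160 144] [ 18  39 170]
(363, 197) [48 44 42] [10 32 48]
(304, 190) [119  78  33] [ 16 184 119]
```

View pics/t1.png

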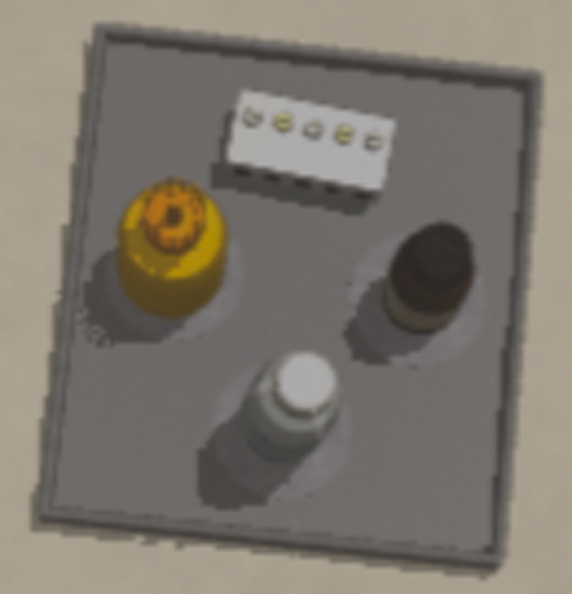

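View pics/s1.png

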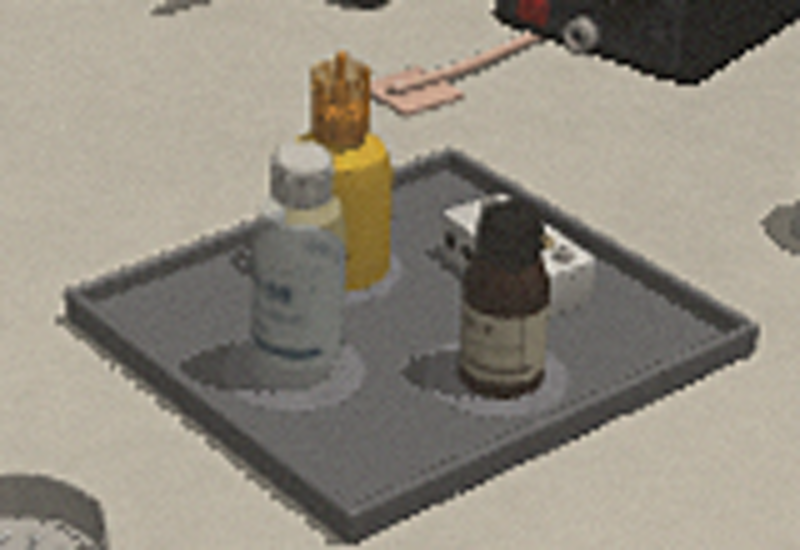

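```bash
python3 - <<'E'
from h import *
np.set_printoptions(precision=4,suppress=True)
c=load("top0.pkl");s=load("scene0.pkl")
t=lambda *p:(np.array(p,float)+.5)/4.4-.5+[265,135]
q=lambda *p:(np.array(p,float)+.5)/5-.5+[270,185]
for C in(c,s):print("cam",-C["R"].T@C["t"])
tc=ray(c,t((97,27),(540,72),(498,560),(38,520)),.014)
print("tray",tc, np.linalg.norm(tc-np.roll(tc,-1,0),axis=1),tc.mean(0))
tc=ray(s,q((68,292),(447,150),(757,325),(350,515)),.014)
print("trayS",tc, np.linalg.norm(tc-np.roll(tc,-1,0),axis=1),tc.mean(0))
bc=ray(c,t((243,92),(396,120),(382,190),(228,162)),.026);print("block",bc,np.linalg.norm(bc-np.roll(bc,-1,0),axis=1),bc.mean(0))
print("whiteT",ray(c,t((306,378)),.1),"darkT",ray(c,t((443,250)),.076),"yelT",ray(c,t((174,215)),[.085]),ray(c,t((174,215)),[.101]))
print("whiteS",ray(s,q((302,158)),.1),"darkS",ray(s,q((513,210)),.076))
def comp(m,ap=True):
    n,l,st,ce=cv2.connectedComponentsWithStats(m.astype(np.uint8)); i=1+np.argmax(st[1:,4]); return cv2.findContours((l==i).astype(np.uint8),0,1)[0][0][:,0],st[i,4]
def quad(m):
    k,a=comp(m);h=cv2.convexHull(k)
    e=cv2.approxPolyN(h,4)[0] if hasattr(cv2,'approxPolyN') else cv2.boxPoints(cv2.minAreaRect(h));return e.astype(float),a
hsv=cv2.cvtColor(c["image"],cv2.COLOR_RGB2HSV).astype(int)
H,S,V=hsv[...,0],hsv[...,1],hsv[...,2]
box=lambda x0,y0,x1,y1:(lambda m:(m.__setitem__((slice(y0,y1),slice(x0,x1)),True),m)[1])(np.zeros(V.shape,bool))
for n,m,z in(("mat",(S>90)&box(415,170,515,350),.003),("pad",(S<30)&box(120,220,222,295),.004),("tray",(V<135)&(S<60)&box(260,130,400,275),.014)):
    e,a=quad(m);w=ray(c,e,z);print(n,a,e.tolist(),w,np.linalg.norm(w-np.roll(w,-1,0),axis=1),w.mean(0))
for n,m in(("tape",(V<110)&box(255,300,305,345)),("tin",(S<30)&box(312,295,372,345))):
    k,a=comp(m);ce,r=cv2.minEnclosingCircle(k);print(n,ce,r,ray(c,ce,.02))
E
```

```text
cam [ 0.3674 -0.0086  0.9611]
cam [ 0.0818 -0.5782  0.474 ]
tray [[ 0.7063  0.017   0.014 ]
 [ 0.6946 -0.1596  0.014 ]
 [ 0.4983 -0.1437  0.014 ]
 [ 0.5084  0.0324  0.014 ]] [0.177  0.197  0.1764 0.1985] [ 0.6019 -0.0635  0.014 ]
trayS [[ 0.5107  0.0298  0.014 ]
 [ 0.7047  0.0156  0.014 ]
 [ 0.6942 -0.161   0.014 ]
 [ 0.497  -0.146   0.014 ]] [0.1945 0.177  0.1977 0.1763] [ 0.6017 -0.0654  0.014 ]
block [[ 0.6776 -0.0411  0.026 ]
 [ 0.6685 -0.1011  0.026 ]
 [ 0.6399 -0.0959  0.026 ]
 [ 0.6489 -0.036   0.026 ]] [0.0607 0.029  0.0607 0.0291] [ 0.6587 -0.0685  0.026 ]
whiteT [[ 0.5489 -0.0632  0.1   ]] darkT [[ 0.6034 -0.114   0.076 ]] yelT [[ 0.6106 -0.0152  0.085 ]] [[ 0.6061 -0.0151  0.101 ]]
whiteS [[ 0.5458 -0.0663  0.1   ]] darkS [[ 0.6064 -0.112   0.076 ]]
mat 9187 [[501.0, 192.0], [489.0, 339.0], [426.0, 331.0], [440.0, 183.0]] [[ 0.6312 -0.3657  0.003 ]
 [ 0.3733 -0.3364  0.003 ]
 [ 0.385  -0.2278  0.003 ]
 [ 0.6433 -0.2552  0.003 ]] [0.2596 0.1093 0.2597 0.1112] [ 0.5082 -0.2963  0.003 ]
pad 3653 [[208.0, 233.0], [206.0, 282.0], [132.0, 282.0], [135.0, 233.0]] [[0.5404 0.1449 0.004 ]
 [0.457  0.1434 0.004 ]
 [0.4529 0.2677 0.004 ]
 [0.5364 0.2694 0.004 ]] [0.0834 0.1243 0.0835 0.1245] [0.4967 0.2064 0.004 ]
tray 10914 [[389.0, 151.0], [379.0, 267.0], [271.0, 256.0], [284.0, 139.0]] [[ 0.6947 -0.1626  0.014 ]
 [ 0.4897 -0.1457  0.014 ]
 [ 0.5029  0.036   0.014 ]
 [ 0.7094  0.0218  0.014 ]] [0.2057 0.1822 0.2069 0.1849] [ 0.5992 -0.0626  0.014 ]
tape (278.1888122558594, 322.9964904785156) 17.092819213867188 [[0.3921 0.0198 0.02  ]]
tin (341.4029235839844, 320.2195129394531) 19.666162490844727 [[ 0.3993 -0.0835  0.02  ]]
```

```bash
python3 - <<'E'
from h import *
np.set_printoptions(precision=4,suppress=True)
c=load("top0.pkl");s=load("scene0.pkl")
q=lambda *p:(np.array(p,float)+.5)/5-.5+[270,185]
o=-s["R"].T@s["t"]
top={"white":(.5489,-.0632),"dark":(.6034,-.114),"yellow":(.608,-.0152)}
ed={"white":((252,290),(345,290)),"dark":((461,335),(548,335)),"yellow":((311,115),(371,115))}
for n in ed:
    d=ray(s,q(*ed[n]),.03)-o; a=np.arctan2(d[:,1],d[:,0]); v=np.array(top[n])-o[:2]
    r=np.hypot(*v); print(n,"lateral off of scene axis from top est (mm)",1e3*r*(a.mean()-np.arctan2(v[1],v[0])),"diam mm",2e3*r*np.sin(abs(a[0]-a[1])/2), "dir left of view",[-v[1]/r,v[0]/r])
E
```

```text
white lateral off of scene axis from top est (mm) 1.0027857856094076 diam mm 33.929449049465454 dir left of view [np.float64(-0.7407382196601016), np.float64(0.6717937852754989)]
dark lateral off of scene axis from top est (mm) -0.4635198237533201 diam mm 31.756060293561497 dir left of view [np.float64(-0.6648351722132353), np.float64(0.7469900894845914)]
yellow lateral off of scene axis from top est (mm) -3.0397717296833946 diam mm 23.114072842148396 dir left of view [np.float64(-0.7306026266334851), np.float64(0.6828029012506117)]
```

Call:
apply_moves --steps '[{"fingers": 0.4,"x": 0.015,"y": -0.023,"z": -0.004,"roll": 0.02},{"fingers": 0.4,"x": 0.0237,"y": -0.037,"z": -0.0045,"roll": 0.02},{"fingers": 0.4,"x": 0.0237,"y": -0.037,"z": -0.0045,"roll": 0.02},{"fingers": 0.4,"x": 0.0237,"y": -0.037,"z": -0.0045,"roll": 0.02},{"fingers": 0.4,"x": 0.0237,"y": -0.037,"z": -0.0045,"roll": 0.02},{"fingers": 0.4,"x": 0.0237,"y": -0.037,"z": -0.0045,"roll": 0.02},{"fingers": 0.4,"x": 0.0237,"y": -0.037,"z": -0.0045,"roll": 0.02},{"fingers": 0.4,"x": 0.0237,"y": -0.037,"z": -0.0045,"roll": 0.02}]'

```text
time: 1.1
tcp_pos: [0.374, 0.2051, 0.2681]
orientation: [-0.0, 0.107, 0.994, -0.0]
ft_force: [0.6, 0.5, -0.3]
finger_gap: 0.702
grip_force: 0.0
```

Call:
apply_moves --steps '[{"fingers": 0.4,"x": 0.0237,"y": -0.037,"z": -0.0045,"roll": 0.02},{"fingers": 0.4,"x": 0.0237,"y": -0.037,"z": -0.0045,"roll": 0.02},{"fingers": 0.4,"x": 0.0237,"y": -0.037,"z": -0.0045,"roll": 0.02},{"fingers": 0.4,"x": 0.0237,"y": -0.037,"z": -0.0045,"roll": 0.02},{"fingers": 0.4,"x": 0.0237,"y": -0.037,"z": -0.0045,"roll": 0.02},{"fingers": 0.4,"x": 0.0237,"y": -0.037,"z": -0.0045,"roll": 0.02},{"fingers": 0.4,"x": 0.0237,"y": -0.037,"z": -0.0045,"roll": 0.02},{"fingers": 0.4,"x": 0.009,"y": -0.01,"z": -0.0015,"roll": 0.005}]'

```text
time: 2.1
tcp_pos: [0.5491, -0.0646, 0.2345]
orientation: [-0.0, 0.037, 0.999, 0.0]
ft_force: [-0.4, -0.1, 0.4]
finger_gap: 0.703
grip_force: 0.0
```

```bash
python3 -c "
from plant import *
import numpy as np
s=read_state();o=s['orientation'];print(s['time'],s['tcp_pos'],s['q'],s['finger_gap'],np.degrees(2*np.arctan2(o[2],o[1]))-90)"
```

```text
2.1 [ 0.54909151 -0.06464185  0.23454481] [-2.55758738e-01  4.56205823e-01  1.54881944e+00 -1.38300312e-04
  1.13751579e+00 -1.75341877e+00] 0.7027070381686389 85.8129295932425
```

Call:
apply_moves --steps '[{"fingers": 0.4,"z": -0.01},{"fingers": 0.4,"z": -0.025},{"fingers": 0.4,"z": -0.03},{"fingers": 0.4,"z": -0.03},{"fingers": 0.4,"z": -0.016},{"fingers": 0.4,"z": -0.008},{"fingers": 0.4},{"fingers": 0.4}]'

```text
validation failed for argument at $.st...
```

Call:
apply_moves --steps '[{"fingers": 0.1},{"fingers": -0.1},{"fingers": -1},{"fingers": -1},{"fingers": -1},{"fingers": -1},{"fingers": -1},{"fingers": -1}]'

```text
validation failed for argument at $.st...
```

```bash
python3 - <<'E'
from h import *
c=snap("scene","s2.pkl");crop(c,240,120,240,180,3.2,"pics/s2.png");print(read_state()['tcp_pos'])
E
```

```text
[ 0.54949359 -0.06463257  0.23448274]
```

View pics/s2.png

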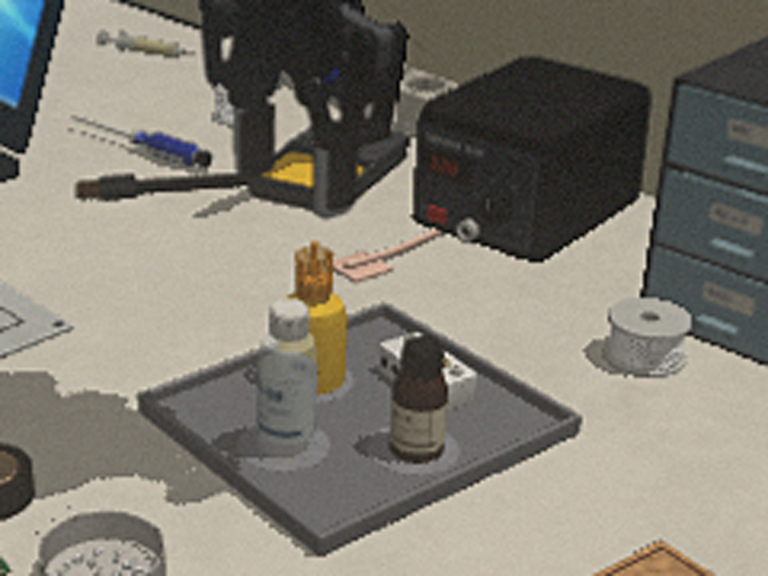

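The picture shows the gripper hovering above the white bottle (x 290, y 320 in the crop), with the fingers straddling it; the refused calls moved nothing, because every row needs all five keys.

Call:
apply_moves --steps '[{"fingers": 0.4,"x": -0.001,"y": 0.0015,"z": -0.01,"roll": 0},{"fingers": 0.4,"x": 0,"y": 0,"z": -0.025,"roll": 0},{"fingers": 0.4,"x": 0,"y": 0,"z": -0.03,"roll": 0},{"fingers": 0.4,"x": 0,"y": 0,"z": -0.03,"roll": 0},{"fingers": 0.4,"x": 0,"y": 0,"z": -0.016,"roll": 0},{"fingers": 0.4,"x": 0,"y": 0,"z": -0.008,"roll": 0},{"fingers": 0.4,"x": 0,"y": 0,"z": 0,"roll": 0},{"fingers": 0.4,"x": 0,"y": 0,"z": 0,"roll": 0}]'

```text
time: 3.15
tcp_pos: [0.548, -0.0611, 0.1174]
orientation: [0.001, 0.035, 0.999, -0.0]
ft_force: [0.4, -0.2, -0.4]
finger_gap: 0.702
grip_force: 0.0
```

Call:
apply_moves --steps '[{"fingers": 0.1,"x": 0,"y": 0,"z": 0,"roll": 0},{"fingers": -0.1,"x": 0,"y": 0,"z": 0,"roll": 0},{"fingers": -1,"x": 0,"y": 0,"z": 0,"roll": 0},{"fingers": -1,"x": 0,"y": 0,"z": 0,"roll": 0},{"fingers": -1,"x": 0,"y": 0,"z": 0,"roll": 0},{"fingers": -1,"x": 0,"y": 0,"z": 0,"roll": 0},{"fingers": -1,"x": 0,"y": 0,"z": 0,"roll": 0},{"fingers": -1,"x": 0,"y": 0,"z": 0,"roll": 0}]'

```text
time: 4.15
tcp_pos: [0.5477, -0.061, 0.1172]
orientation: [0.001, 0.035, 0.999, 0.0]
ft_force: [0.1, 1.1, 4.7]
finger_gap: 0.372
grip_force: 59.3
```

```bash
python3 - <<'E'
from h import *
c=snap("scene","s3.pkl");crop(c,240,120,240,180,3.2,"pics/s3.png");print(read_state()['tcp_pos'])
E
```

```text
[ 0.54771693 -0.06101202  0.11721234]
```

View pics/s3.png

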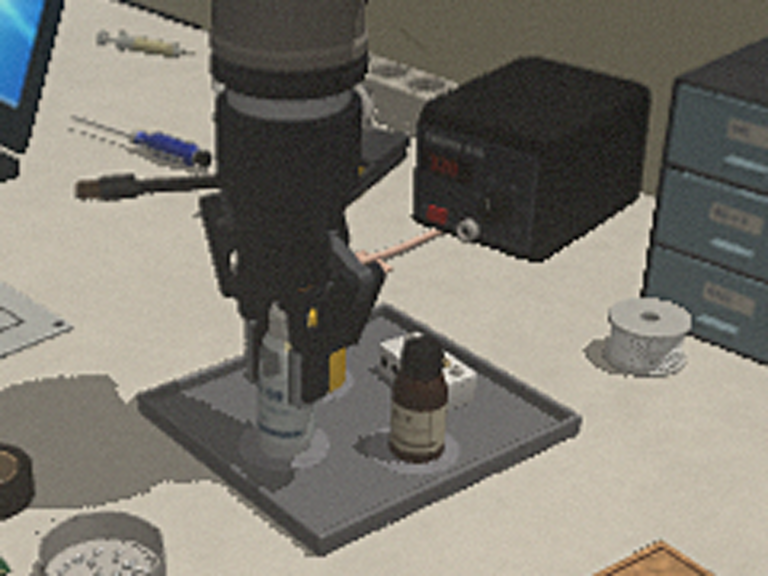

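White bottle is gripped (crop x 290, y 350), standing upright; the others are undisturbed.

Call:
apply_moves --steps '[{"fingers": -1,"x": 0,"y": 0,"z": 0.01,"roll": 0},{"fingers": -1,"x": 0,"y": 0,"z": 0.02,"roll": 0},{"fingers": -1,"x": 0,"y": 0,"z": 0.02,"roll": 0},{"fingers": -1,"x": -0.002,"y": -0.012,"z": 0,"roll": 0},{"fingers": -1,"x": -0.004,"y": -0.025,"z": 0,"roll": 0},{"fingers": -1,"x": -0.005,"y": -0.03,"z": 0,"roll": 0},{"fingers": -1,"x": -0.006,"y": -0.033,"z": 0,"roll": 0},{"fingers": -1,"x": -0.006,"y": -0.034,"z": 0,"roll": 0}]'

```text
time: 5.2
tcp_pos: [0.5236, -0.1967, 0.1655]
orientation: [-0.001, 0.035, 0.999, 0.0]
ft_force: [0.6, 0.6, -0.6]
finger_gap: 0.371
grip_force: 59.4
```

Call:
apply_moves --steps '[{"fingers": -1,"x": -0.006,"y": -0.034,"z": 0,"roll": 0},{"fingers": -1,"x": -0.006,"y": -0.033,"z": 0,"roll": 0},{"fingers": -1,"x": -0.005,"y": -0.024,"z": 0,"roll": 0},{"fingers": -1,"x": 0,"y": -0.01,"z": -0.01,"roll": 0},{"fingers": -1,"x": 0,"y": 0,"z": -0.02,"roll": 0},{"fingers": -1,"x": 0,"y": 0,"z": -0.015,"roll": 0},{"fingers": -1,"x": 0,"y": 0,"z": 0,"roll": 0},{"fingers": -1,"x": 0,"y": 0,"z": 0,"roll": 0}]'

```text
time: 6.2
tcp_pos: [0.5078, -0.2959, 0.1217]
orientation: [0.0, 0.035, 0.999, -0.0]
ft_force: [-0.2, -0.9, -0.9]
finger_gap: 0.372
grip_force: 59.4
```

Call:
apply_moves --steps '[{"fingers": -1,"x": 0,"y": 0,"z": -0.004,"roll": 0},{"fingers": -1,"x": 0,"y": 0,"z": -0.003,"roll": 0},{"fingers": -1,"x": 0,"y": 0,"z": 0,"roll": 0},{"fingers": -0.1,"x": 0,"y": 0,"z": 0,"roll": 0},{"fingers": 0.1,"x": 0,"y": 0,"z": 0,"roll": 0},{"fingers": 0.3,"x": 0,"y": 0,"z": 0,"roll": 0},{"fingers": 0.4,"x": 0,"y": 0,"z": 0,"roll": 0},{"fingers": 0.4,"x": 0,"y": 0,"z": 0.01,"roll": 0}]'

```text
time: 7.2
tcp_pos: [0.5071, -0.2959, 0.1241]
orientation: [-0.001, 0.035, 0.999, 0.001]
ft_force: [0.1, -0.2, 0.2]
finger_gap: 0.7
grip_force: 0.0
```

Call:
apply_moves --steps '[{"fingers": 0.4,"x": 0,"y": 0,"z": 0.02,"roll": 0},{"fingers": 0.4,"x": 0,"y": 0,"z": 0.025,"roll": 0},{"fingers": 0.4,"x": 0,"y": 0,"z": 0.02,"roll": 0},{"fingers": 0.4,"x": 0.01,"y": 0.018,"z": 0,"roll": 0},{"fingers": 0.4,"x": 0.02,"y": 0.036,"z": 0,"roll": 0},{"fingers": 0.4,"x": 0.02,"y": 0.04,"z": 0,"roll": 0},{"fingers": 0.4,"x": 0.02,"y": 0.04,"z": 0,"roll": 0},{"fingers": 0.4,"x": 0.02,"y": 0.036,"z": 0,"roll": 0}]'

```text
time: 8.2
tcp_pos: [0.5979, -0.1232, 0.1886]
orientation: [-0.001, 0.035, 0.999, 0.0]
ft_force: [0.7, -0.8, -0.1]
finger_gap: 0.701
grip_force: 0.0
```

Call:
apply_moves --steps '[{"fingers": 0.4,"x": 0.007,"y": 0.012,"z": 0,"roll": 0},{"fingers": 0.4,"x": 0,"y": 0,"z": -0.01,"roll": 0},{"fingers": 0.4,"x": 0,"y": 0,"z": -0.025,"roll": 0},{"fingers": 0.4,"x": 0,"y": 0,"z": -0.025,"roll": 0},{"fingers": 0.4,"x": 0,"y": 0,"z": -0.015,"roll": 0},{"fingers": 0.4,"x": 0,"y": 0,"z": -0.005,"roll": 0},{"fingers": 0.4,"x": 0,"y": 0,"z": 0,"roll": 0},{"fingers": 0.4,"x": 0,"y": 0,"z": 0,"roll": 0}]'

```text
time: 9.2
tcp_pos: [0.6049, -0.1144, 0.1103]
orientation: [0.001, 0.035, 0.999, -0.0]
ft_force: [-0.9, -0.2, 0.2]
finger_gap: 0.695
grip_force: 0.0
```

Call:
apply_moves --steps '[{"fingers": 0.3,"x": 0,"y": 0,"z": -0.006,"roll": 0},{"fingers": 0.1,"x": 0,"y": 0,"z": 0,"roll": 0},{"fingers": -0.1,"x": 0,"y": 0,"z": 0,"roll": 0},{"fingers": -1,"x": 0,"y": 0,"z": 0,"roll": 0},{"fingers": -1,"x": 0,"y": 0,"z": 0,"roll": 0},{"fingers": -1,"x": 0,"y": 0,"z": 0,"roll": 0},{"fingers": -1,"x": 0,"y": 0,"z": 0,"roll": 0},{"fingers": -1,"x": 0,"y": 0,"z": 0,"roll": 0}]'

```text
time: 10.2
tcp_pos: [0.6048, -0.1142, 0.1038]
orientation: [0.001, 0.035, 0.999, -0.0]
ft_force: [0.8, 0.5, 4.8]
finger_gap: 0.345
grip_force: 59.7
```

Call:
apply_moves --steps '[{"fingers": -1,"x": 0,"y": 0,"z": 0.01,"roll": 0},{"fingers": -1,"x": 0,"y": 0,"z": 0.02,"roll": 0},{"fingers": -1,"x": 0,"y": 0,"z": 0.02,"roll": 0},{"fingers": -1,"x": -0.001,"y": -0.012,"z": 0,"roll": 0},{"fingers": -1,"x": -0.002,"y": -0.025,"z": 0,"roll": 0},{"fingers": -1,"x": -0.002,"y": -0.03,"z": 0,"roll": 0},{"fingers": -1,"x": -0.003,"y": -0.032,"z": 0,"roll": 0},{"fingers": -1,"x": -0.003,"y": -0.032,"z": 0,"roll": 0}]'

```text
time: 11.2
tcp_pos: [0.5925, -0.2467, 0.1521]
orientation: [-0.001, 0.036, 0.999, 0.0]
ft_force: [0.7, 0.4, 0.5]
finger_gap: 0.343
grip_force: 59.3
```

Call:
apply_moves --steps '[{"fingers": -1,"x": -0.002,"y": -0.03,"z": 0,"roll": 0},{"fingers": -1,"x": -0.002,"y": -0.02,"z": 0,"roll": 0},{"fingers": -1,"x": 0,"y": -0.01,"z": -0.01,"roll": 0},{"fingers": -1,"x": 0,"y": 0,"z": -0.02,"roll": 0},{"fingers": -1,"x": 0,"y": 0,"z": -0.015,"roll": 0},{"fingers": -1,"x": 0,"y": 0,"z": -0.005,"roll": 0},{"fingers": -1,"x": 0,"y": 0,"z": 0,"roll": 0},{"fingers": -1,"x": 0,"y": 0,"z": 0,"roll": 0}]'

```text
time: 12.2
tcp_pos: [0.5899, -0.3051, 0.1042]
orientation: [0.001, 0.035, 0.999, -0.0]
ft_force: [0.2, -0.2, -0.3]
finger_gap: 0.343
grip_force: 59.3
```

Call:
apply_moves --steps '[{"fingers": -1,"x": 0,"y": 0,"z": -0.003,"roll": 0},{"fingers": -1,"x": 0,"y": 0,"z": 0,"roll": 0},{"fingers": -0.1,"x": 0,"y": 0,"z": 0,"roll": 0},{"fingers": 0.1,"x": 0,"y": 0,"z": 0,"roll": 0},{"fingers": 0.3,"x": 0,"y": 0,"z": 0,"roll": 0},{"fingers": 0.4,"x": 0,"y": 0,"z": 0,"roll": 0},{"fingers": 0.4,"x": 0,"y": 0,"z": 0.015,"roll": 0},{"fingers": 0.4,"x": 0,"y": 0,"z": 0.025,"roll": 0}]'

```text
time: 13.2
tcp_pos: [0.5892, -0.305, 0.1409]
orientation: [-0.001, 0.035, 0.999, 0.0]
ft_force: [0.6, -0.5, -0.3]
finger_gap: 0.699
grip_force: 0.0
```

Call:
apply_moves --steps '[{"fingers": 0.6,"x": 0,"y": 0,"z": 0.03,"roll": 0},{"fingers": 0.6,"x": 0,"y": 0.01,"z": 0.02,"roll": 0},{"fingers": 0.6,"x": 0.002,"y": 0.03,"z": 0,"roll": 0},{"fingers": 0.6,"x": 0.003,"y": 0.04,"z": 0,"roll": 0},{"fingers": 0.6,"x": 0.003,"y": 0.045,"z": 0,"roll": 0},{"fingers": 0.6,"x": 0.003,"y": 0.045,"z": 0,"roll": 0},{"fingers": 0.6,"x": 0.003,"y": 0.045,"z": 0,"roll": 0},{"fingers": 0.6,"x": 0.003,"y": 0.04,"z": 0,"roll": 0}]'

```text
time: 14.2
tcp_pos: [0.6061, -0.0478, 0.191]
orientation: [0.0, 0.035, 0.999, 0.0]
ft_force: [0.0, 0.8, 0.8]
finger_gap: 0.799
grip_force: 0.0
```

Call:
apply_moves --steps '[{"fingers": 0.6,"x": 0.002,"y": 0.025,"z": 0,"roll": 0},{"fingers": 0.6,"x": 0,"y": 0.008,"z": 0,"roll": 0},{"fingers": 0.6,"x": 0,"y": 0,"z": -0.01,"roll": 0},{"fingers": 0.6,"x": 0,"y": 0,"z": -0.025,"roll": 0},{"fingers": 0.6,"x": 0,"y": 0,"z": -0.025,"roll": 0},{"fingers": 0.6,"x": 0,"y": 0,"z": -0.01,"roll": 0},{"fingers": 0.6,"x": 0,"y": 0,"z": 0,"roll": 0},{"fingers": 0.6,"x": 0,"y": 0,"z": 0,"roll": 0}]'

```text
time: 15.2
tcp_pos: [0.609, -0.0176, 0.1213]
orientation: [0.001, 0.036, 0.999, -0.0]
ft_force: [-0.3, -0.6, 0.6]
finger_gap: 0.799
grip_force: 0.0
```

Down 11 mm to z 0.110 and close.

Call:
apply_moves --steps '[{"fingers": 0.6,"x": 0,"y": 0.001,"z": -0.007,"roll": 0},{"fingers": 0.5,"x": 0,"y": 0,"z": -0.004,"roll": 0},{"fingers": 0.3,"x": 0,"y": 0,"z": 0,"roll": 0},{"fingers": 0.1,"x": 0,"y": 0,"z": 0,"roll": 0},{"fingers": -1,"x": 0,"y": 0,"z": 0,"roll": 0},{"fingers": -1,"x": 0,"y": 0,"z": 0,"roll": 0},{"fingers": -1,"x": 0,"y": 0,"z": 0,"roll": 0},{"fingers": -1,"x": 0,"y": 0,"z": 0,"roll": 0}]'

```text
time: 16.2
tcp_pos: [0.6089, -0.0161, 0.11]
orientation: [0.001, 0.035, 0.999, 0.0]
ft_force: [1.4, 2.9, 5.9]
finger_gap: 0.462
grip_force: 60.8
```

Call:
apply_moves --steps '[{"fingers": -1,"x": 0,"y": 0,"z": 0.01,"roll": 0},{"fingers": -1,"x": 0,"y": 0,"z": 0.02,"roll": 0},{"fingers": -1,"x": 0,"y": 0,"z": 0.02,"roll": 0},{"fingers": -1,"x": 0,"y": 0,"z": 0.01,"roll": 0},{"fingers": -1,"x": -0.005,"y": -0.008,"z": 0,"roll": 0},{"fingers": -1,"x": -0.015,"y": -0.023,"z": 0,"roll": 0},{"fingers": -1,"x": -0.019,"y": -0.028,"z": 0,"roll": 0},{"fingers": -1,"x": -0.02,"y": -0.03,"z": 0,"roll": 0}]'

```text
time: 17.2
tcp_pos: [0.548, -0.106, 0.1683]
orientation: [-0.001, 0.035, 0.999, 0.0]
ft_force: [-0.0, -0.2, -0.2]
finger_gap: 0.458
grip_force: 60.5
```

Call:
apply_moves --steps '[{"fingers": -1,"x": -0.02,"y": -0.03,"z": 0,"roll": 0},{"fingers": -1,"x": -0.02,"y": -0.03,"z": 0,"roll": 0},{"fingers": -1,"x": -0.02,"y": -0.03,"z": 0,"roll": 0},{"fingers": -1,"x": -0.02,"y": -0.03,"z": 0,"roll": 0},{"fingers": -1,"x": -0.02,"y": -0.029,"z": 0,"roll": 0},{"fingers": -1,"x": -0.015,"y": -0.022,"z": 0,"roll": 0},{"fingers": -1,"x": -0.008,"y": -0.011,"z": 0,"roll": 0},{"fingers": -1,"x": 0,"y": 0,"z": -0.01,"roll": 0}]'

```text
time: 18.2
tcp_pos: [0.4261, -0.2877, 0.1592]
orientation: [0.0, 0.036, 0.999, -0.0]
ft_force: [1.0, -0.3, -0.2]
finger_gap: 0.46
grip_force: 60.5
```

Call:
apply_moves --steps '[{"fingers": -1,"x": 0,"y": 0,"z": -0.02,"roll": 0},{"fingers": -1,"x": 0,"y": 0,"z": -0.02,"roll": 0},{"fingers": -1,"x": 0,"y": 0,"z": -0.008,"roll": 0},{"fingers": -1,"x": 0,"y": 0,"z": 0,"roll": 0},{"fingers": -1,"x": 0,"y": 0,"z": 0,"roll": 0},{"fingers": -1,"x": 0,"y": 0,"z": 0,"roll": 0},{"fingers": -1,"x": 0,"y": 0,"z": 0,"roll": 0},{"fingers": -1,"x": 0,"y": 0,"z": 0,"roll": 0}]'

```text
time: 19.2
tcp_pos: [0.4265, -0.2872, 0.1117]
orientation: [0.0, 0.035, 0.999, -0.0]
ft_force: [-0.5, -0.2, -0.4]
finger_gap: 0.459
grip_force: 60.5
```

Call:
apply_moves --steps '[{"fingers": -1,"x": 0,"y": 0,"z": -0.004,"roll": 0},{"fingers": -1,"x": 0,"y": 0,"z": 0,"roll": 0},{"fingers": 0.1,"x": 0,"y": 0,"z": 0,"roll": 0},{"fingers": 0.3,"x": 0,"y": 0,"z": 0,"roll": 0},{"fingers": 0.5,"x": 0,"y": 0,"z": 0,"roll": 0},{"fingers": 0.6,"x": 0,"y": 0,"z": 0,"roll": 0},{"fingers": 0.6,"x": 0,"y": 0,"z": 0.015,"roll": 0},{"fingers": 0.6,"x": 0,"y": 0,"z": 0.025,"roll": 0}]'

```text
time: 20.2
tcp_pos: [0.4262, -0.2869, 0.1481]
orientation: [-0.001, 0.035, 0.999, 0.0]
ft_force: [-0.5, -1.6, -0.7]
finger_gap: 0.796
grip_force: 0.0
```

Call:
apply_moves --steps '[{"fingers": 0.6,"x": 0,"y": 0,"z": 0.03,"roll": 0},{"fingers": 0.6,"x": 0,"y": 0,"z": 0.03,"roll": 0},{"fingers": 0.6,"x": 0.01,"y": 0.01,"z": 0.01,"roll": 0},{"fingers": 0.4,"x": 0.02,"y": 0.02,"z": 0,"roll": 0},{"fingers": 0.2,"x": 0.025,"y": 0.025,"z": 0,"roll": -0.1},{"fingers": 0.1,"x": 0.03,"y": 0.025,"z": 0,"roll": -0.15},{"fingers": 0.1,"x": 0.03,"y": 0.025,"z": 0,"roll": -0.15},{"fingers": 0.1,"x": 0.03,"y": 0.025,"z": 0,"roll": -0.15}]'

```text
time: 21.2
tcp_pos: [0.5725, -0.1552, 0.2169]
orientation: [-0.0, 0.308, 0.952, 0.0]
ft_force: [-0.0, -0.3, -0.0]
finger_gap: 0.551
grip_force: 0.0
```

Call:
apply_moves --steps '[{"fingers": 0.1,"x": 0.03,"y": 0.025,"z": 0,"roll": -0.15},{"fingers": 0.1,"x": 0.025,"y": 0.025,"z": 0,"roll": -0.15},{"fingers": 0.1,"x": 0.02,"y": 0.025,"z": 0,"roll": -0.15},{"fingers": 0.1,"x": 0.012,"y": 0.013,"z": 0,"roll": -0.15},{"fingers": 0.1,"x": 0,"y": 0,"z": 0,"roll": -0.15},{"fingers": 0.1,"x": 0,"y": 0,"z": 0,"roll": -0.15},{"fingers": 0.1,"x": 0,"y": 0,"z": 0,"roll": -0.15},{"fingers": 0.1,"x": 0,"y": 0,"z": 0,"roll": -0.06}]'

```text
time: 22.2
tcp_pos: [0.6584, -0.0679, 0.2166]
orientation: [-0.001, 0.762, 0.647, -0.0]
ft_force: [-0.0, -0.0, -0.2]
finger_gap: 0.55
grip_force: 0.0
```

```bash
python3 - <<'E'
from h import *
s=read_state();o=s['orientation'];print(s['tcp_pos'],s['q'][5],s['finger_gap'],np.degrees(2*np.arctan2(o[2],o[1]))-90)
c=snap("scene","s4.pkl");crop(c,240,130,260,195,3,"pics/s4.png")
E
```

```text
[ 0.65837609 -0.0678746   0.21664086] -0.056152717480342736 0.5502950009096792 -9.307070289063361
```

View pics/s4.png

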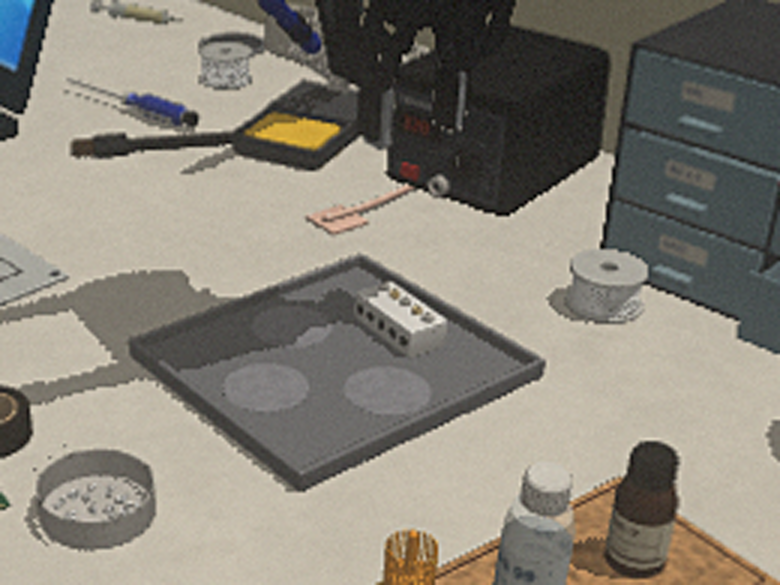

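All three bottles stand upright on the mat (white 545,530; dark 640,510; yellow nozzle 410,555 in the crop), and the block is untouched at (400,320). Cross-checking the block from this view before going down.

```bash
python3 - <<'E'
from h import *
np.set_printoptions(precision=4,suppress=True)
s=load("s4.pkl");q=lambda *p:(np.array(p,float)+.5)/3-.5+[240,130]
b=ray(s,q((358,299),(391,281),(447,319),(410,337)),.026);print(b,np.linalg.norm(b-np.roll(b,-1,0),axis=1),b.mean(0))
for e in((267,387),(388,390)):print(ray(s,q(e),.006))
E
```

```text
[[ 0.6445 -0.0437  0.026 ]
 [ 0.6787 -0.0412  0.026 ]
 [ 0.6697 -0.0998  0.026 ]
 [ 0.6354 -0.0993  0.026 ]] [0.0343 0.0593 0.0344 0.0563] [ 0.6571 -0.071   0.026 ]
[[ 0.5491 -0.0602  0.006 ]]
[[ 0.6037 -0.112   0.006 ]]
```

Call:
apply_moves --steps '[{"fingers": -0.12,"x": 0,"y": 0,"z": -0.01,"roll": 0},{"fingers": -0.12,"x": 0,"y": 0,"z": -0.03,"roll": 0},{"fingers": -0.12,"x": 0,"y": 0,"z": -0.03,"roll": 0},{"fingers": -0.12,"x": 0,"y": 0,"z": -0.02,"roll": 0},{"fingers": -0.12,"x": 0,"y": 0,"z": -0.01,"roll": 0},{"fingers": -0.12,"x": 0,"y": 0,"z": 0,"roll": 0},{"fingers": -0.12,"x": 0,"y": 0,"z": 0,"roll": 0},{"fingers": -0.12,"x": 0,"y": 0,"z": 0,"roll": 0}]'

```text
time: 23.25
tcp_pos: [0.6589, -0.0692, 0.1185]
orientation: [0.001, 0.761, 0.648, 0.001]
ft_force: [-1.2, 0.2, 0.1]
finger_gap: 0.443
grip_force: 0.0
```

Call:
apply_moves --steps '[{"fingers": -0.12,"x": -0.001,"y": 0,"z": -0.012,"roll": 0},{"fingers": -0.12,"x": 0,"y": 0,"z": -0.012,"roll": 0},{"fingers": -0.12,"x": 0,"y": 0,"z": -0.006,"roll": 0},{"fingers": -0.12,"x": 0,"y": 0,"z": -0.003,"roll": 0},{"fingers": -0.12,"x": 0,"y": 0,"z": -0.002,"roll": 0},{"fingers": -0.12,"x": 0,"y": 0,"z": 0,"roll": 0},{"fingers": -0.12,"x": 0,"y": 0,"z": 0,"roll": 0},{"fingers": -0.12,"x": 0,"y": 0,"z": 0,"roll": 0}]'

```text
time: 24.25
tcp_pos: [0.6576, -0.0691, 0.0827]
orientation: [0.0, 0.761, 0.648, 0.0]
ft_force: [-0.3, 0.3, 0.0]
finger_gap: 0.438
grip_force: 0.0
```

Call:
apply_moves --steps '[{"fingers": -0.12,"x": 0,"y": 0,"z": -0.002,"roll": 0},{"fingers": -0.2,"x": 0,"y": 0,"z": 0,"roll": 0},{"fingers": -0.3,"x": 0,"y": 0,"z": 0,"roll": 0},{"fingers": -0.4,"x": 0,"y": 0,"z": 0,"roll": 0},{"fingers": -1,"x": 0,"y": 0,"z": 0,"roll": 0},{"fingers": -1,"x": 0,"y": 0,"z": 0,"roll": 0},{"fingers": -1,"x": 0,"y": 0,"z": 0,"roll": 0},{"fingers": -1,"x": 0,"y": 0,"z": 0,"roll": 0}]'

```text
time: 25.25
tcp_pos: [0.6576, -0.0691, 0.0806]
orientation: [0.0, 0.761, 0.648, 0.0]
ft_force: [-1.1, 0.1, 4.5]
finger_gap: 0.331
grip_force: 60.5
```

Call:
apply_moves --steps '[{"fingers": -1,"x": 0,"y": 0,"z": 0.01,"roll": 0},{"fingers": -1,"x": 0,"y": 0,"z": 0.02,"roll": 0},{"fingers": -1,"x": 0,"y": 0,"z": 0.02,"roll": 0},{"fingers": -1,"x": 0,"y": 0,"z": 0.01,"roll": 0},{"fingers": -1,"x": -0.006,"y": 0.01,"z": 0,"roll": 0.015},{"fingers": -1,"x": -0.012,"y": 0.02,"z": 0,"roll": 0.02},{"fingers": -1,"x": -0.016,"y": 0.0275,"z": 0,"roll": 0.02},{"fingers": -1,"x": -0.018,"y": 0.031,"z": 0,"roll": 0.02}]'

```text
time: 26.25
tcp_pos: [0.604, 0.0206, 0.1395]
orientation: [-0.001, 0.736, 0.677, -0.001]
ft_force: [0.2, 0.7, -1.5]
finger_gap: 0.331
grip_force: 60.0
```

Call:
apply_moves --steps '[{"fingers": -1,"x": -0.018,"y": 0.031,"z": 0,"roll": 0.02},{"fingers": -1,"x": -0.018,"y": 0.031,"z": 0,"roll": 0.02},{"fingers": -1,"x": -0.018,"y": 0.031,"z": 0,"roll": 0.02},{"fingers": -1,"x": -0.018,"y": 0.031,"z": 0,"roll": 0.02},{"fingers": -1,"x": -0.016,"y": 0.0275,"z": 0,"roll": 0.02},{"fingers": -1,"x": -0.013,"y": 0.022,"z": 0,"roll": 0.015},{"fingers": -1,"x": -0.008,"y": 0.0125,"z": 0,"roll": 0.005},{"fingers": -1,"x": 0,"y": 0,"z": -0.01,"roll": 0}]'

```text
time: 27.25
tcp_pos: [0.4961, 0.2061, 0.1304]
orientation: [0.0, 0.694, 0.72, 0.0]
ft_force: [0.5, -0.2, -1.5]
finger_gap: 0.34
grip_force: 60.0
```

Call:
apply_moves --steps '[{"fingers": -1,"x": 0,"y": 0,"z": -0.015,"roll": 0},{"fingers": -1,"x": 0,"y": 0,"z": -0.015,"roll": 0},{"fingers": -1,"x": 0,"y": 0,"z": -0.01,"roll": 0},{"fingers": -1,"x": 0,"y": 0,"z": 0,"roll": 0},{"fingers": -1,"x": 0,"y": 0,"z": 0,"roll": 0},{"fingers": -1,"x": 0,"y": 0,"z": 0,"roll": 0},{"fingers": -1,"x": 0,"y": 0,"z": 0,"roll": 0},{"fingers": -1,"x": 0,"y": 0,"z": 0,"roll": 0}]'

```text
time: 28.25
tcp_pos: [0.4965, 0.2054, 0.0907]
orientation: [0.0, 0.695, 0.719, 0.0]
ft_force: [0.3, 0.1, -0.6]
finger_gap: 0.336
grip_force: 60.0
```

```bash
python3 - <<'E'
from h import *
s=read_state();o=s['orientation'];print(s['tcp_pos'],np.degrees(2*np.arctan2(o[2],o[1]))-90)
c=snap("scene","s5.pkl");crop(c,160,140,160,120,5,"pics/s5.png")
E
```

```text
[0.49652917 0.20542487 0.09066732] 2.009404669390534
```

View pics/s5.png

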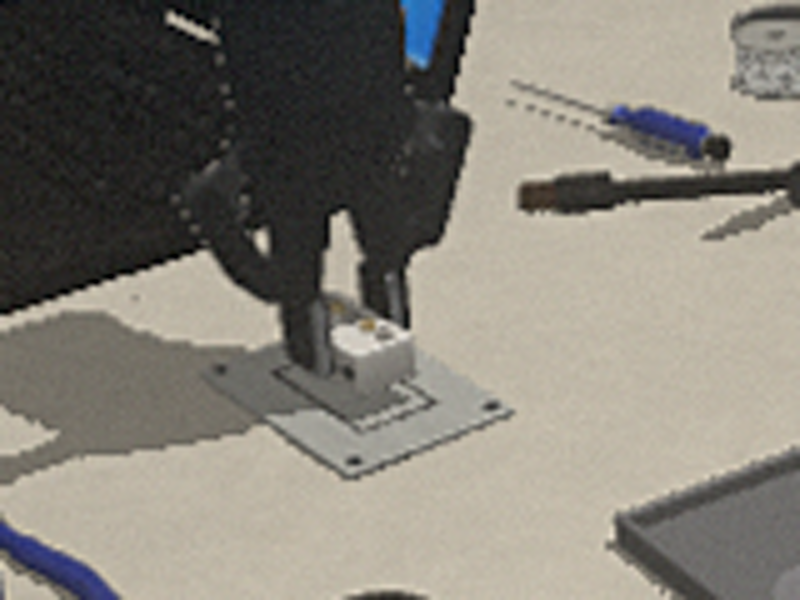

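The block is held level about 12 mm over the pad outline (crop 370,360), aligned with it. Lower, settle, release.

Call:
apply_moves --steps '[{"fingers": -1,"x": 0,"y": 0.0005,"z": -0.006,"roll": 0},{"fingers": -1,"x": 0,"y": 0,"z": -0.003,"roll": 0},{"fingers": -1,"x": 0,"y": 0,"z": -0.002,"roll": 0},{"fingers": -1,"x": 0,"y": 0,"z": 0,"roll": 0},{"fingers": -1,"x": 0,"y": 0,"z": 0,"roll": 0},{"fingers": -1,"x": 0,"y": 0,"z": 0,"roll": 0},{"fingers": -1,"x": 0,"y": 0,"z": 0,"roll": 0},{"fingers": -1,"x": 0,"y": 0,"z": 0,"roll": 0}]'

```text
time: 29.3
tcp_pos: [0.4965, 0.2059, 0.0795]
orientation: [0.0, 0.695, 0.719, 0.0]
ft_force: [0.3, -0.2, -1.7]
finger_gap: 0.335
grip_force: 60.0
```

Call:
apply_moves --steps '[{"fingers": -0.25,"x": 0,"y": 0,"z": 0,"roll": 0},{"fingers": -0.15,"x": 0,"y": 0,"z": 0,"roll": 0},{"fingers": 0,"x": 0,"y": 0,"z": 0,"roll": 0},{"fingers": 0.1,"x": 0,"y": 0,"z": 0,"roll": 0},{"fingers": 0.2,"x": 0,"y": 0,"z": 0.01,"roll": 0},{"fingers": 0.2,"x": 0,"y": 0,"z": 0.025,"roll": 0},{"fingers": 0.2,"x": 0,"y": 0,"z": 0.03,"roll": 0},{"fingers": 0.2,"x": 0,"y": 0,"z": 0.04,"roll": 0}]'

```text
time: 30.3
tcp_pos: [0.4961, 0.2057, 0.1855]
orientation: [-0.0, 0.695, 0.719, -0.0]
ft_force: [0.3, 1.2, 0.2]
finger_gap: 0.597
grip_force: 0.0
```

Call:
apply_moves --steps '[{"fingers": 0.4,"x": 0.01,"y": -0.03,"z": 0.02,"roll": 0.1},{"fingers": 0.4,"x": 0,"y": -0.04,"z": 0.01,"roll": 0.15},{"fingers": 0.4,"x": 0,"y": -0.04,"z": 0,"roll": 0.15},{"fingers": 0.4,"x": 0,"y": -0.04,"z": 0,"roll": 0.15},{"fingers": 0.4,"x": 0,"y": -0.04,"z": 0,"roll": 0.15},{"fingers": 0.6,"x": 0,"y": -0.04,"z": 0,"roll": 0.15},{"fingers": 0.6,"x": 0,"y": -0.04,"z": 0,"roll": 0.15},{"fingers": 0.6,"x": 0,"y": -0.04,"z": 0,"roll": 0.15}]'

```text
time: 31.3
tcp_pos: [0.5063, -0.1054, 0.2152]
orientation: [0.0, 0.189, 0.982, -0.0]
ft_force: [0.6, 0.1, -0.8]
finger_gap: 0.801
grip_force: 0.0
```

```bash
python3 - <<'E'
from h import *
s=read_state();o=s['orientation'];print(s['tcp_pos'],np.degrees(2*np.arctan2(o[2],o[1]))-90)
c=snap("top","t6.pkl");crop(c,120,220,100,75,7,"pics/t6.png")
E
```

```text
[ 0.50634266 -0.10539966  0.2152388 ] 68.17812961963656
```

View pics/t6.png

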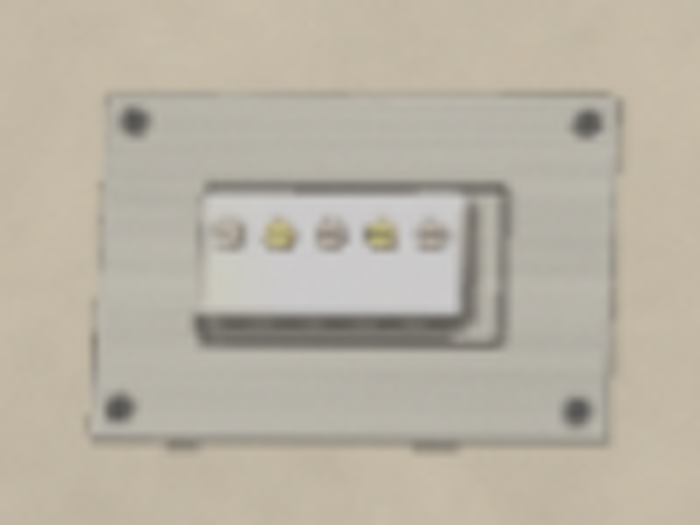

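```bash
python3 - <<'E'
from h import *
np.set_printoptions(precision=4,suppress=True)
c=load("t6.pkl");q=lambda *p:(np.array(p,float)+.5)/7-.5+[120,220]
for n,p,z in(("block",((203,192),(465,192),(461,317),(200,315)),.024),("out",((205,187),(508,187),(502,345),(199,345)),.004),("holes",((135,122),(587,123),(576,411),(119,408)),.004)):
    b=ray(c,q(*p),z);e=b[0]-b[1]+b[3]-b[2];print(n,np.linalg.norm(b-np.roll(b,-1,0),axis=1),b.mean(0),np.degrees(np.arctan2(e[1],e[0])))
E
```

```text
block [0.0622 0.0298 0.0617 0.0293] [0.4963 0.2072 0.024 ] 91.64550003107549
out [0.0735 0.0384 0.073  0.0384] [0.4963 0.2065 0.004 ] 91.86362409679968
holes [0.11   0.07   0.1098 0.0696] [0.4965 0.2064 0.004 ] 91.61209099403932
```

Block sits within 1 mm and 0.3° of the outline centre. Now the bottles go back: yellow first.

Call:
apply_moves --steps '[{"fingers": 0.6,"x": -0.008,"y": -0.018,"z": 0,"roll": 0.11},{"fingers": 0.6,"x": -0.016,"y": -0.037,"z": 0,"roll": 0.1},{"fingers": 0.6,"x": -0.016,"y": -0.037,"z": 0,"roll": 0.1},{"fingers": 0.6,"x": -0.016,"y": -0.037,"z": 0,"roll": 0},{"fingers": 0.6,"x": -0.016,"y": -0.037,"z": 0,"roll": 0},{"fingers": 0.6,"x": -0.008,"y": -0.0155,"z": 0,"roll": 0},{"fingers": 0.6,"x": 0,"y": 0,"z": 0,"roll": 0},{"fingers": 0.6,"x": 0,"y": 0,"z": 0,"roll": 0}]'

```text
time: 32.35
tcp_pos: [0.4268, -0.2845, 0.2145]
orientation: [0.0, 0.038, 0.999, 0.0]
ft_force: [-0.1, -0.6, -0.2]
finger_gap: 0.793
grip_force: 0.0
```

```bash
python3 - <<'E'
from h import *
s=read_state();o=s['orientation'];print(s['tcp_pos'],np.degrees(2*np.arctan2(o[2],o[1]))-90)
E
```

```text
[ 0.42683934 -0.28453839  0.2145141 ] 85.68961419306649
```

Call:
apply_moves --steps '[{"fingers": 0.6,"x": 0,"y": -0.0025,"z": -0.015,"roll": 0.004},{"fingers": 0.6,"x": 0,"y": 0,"z": -0.03,"roll": 0},{"fingers": 0.6,"x": 0,"y": 0,"z": -0.03,"roll": 0},{"fingers": 0.6,"x": 0,"y": 0,"z": -0.02,"roll": 0},{"fingers": 0.6,"x": 0,"y": 0,"z": -0.012,"roll": 0},{"fingers": 0.6,"x": 0,"y": 0,"z": 0,"roll": 0},{"fingers": 0.6,"x": 0,"y": 0,"z": 0,"roll": 0},{"fingers": 0.6,"x": 0,"y": 0,"z": 0,"roll": 0}]'

```text
time: 33.35
tcp_pos: [0.4268, -0.2883, 0.1082]
orientation: [0.001, 0.036, 0.999, -0.0]
ft_force: [-0.2, 0.3, 0.2]
finger_gap: 0.799
grip_force: 0.0
```

Call:
apply_moves --steps '[{"fingers": 0.5,"x": 0,"y": 0,"z": 0,"roll": 0},{"fingers": 0.3,"x": 0,"y": 0,"z": 0,"roll": 0},{"fingers": 0.1,"x": 0,"y": 0,"z": 0,"roll": 0},{"fingers": -1,"x": 0,"y": 0,"z": 0,"roll": 0},{"fingers": -1,"x": 0,"y": 0,"z": 0,"roll": 0},{"fingers": -1,"x": 0,"y": 0,"z": 0,"roll": 0},{"fingers": -1,"x": 0,"y": 0,"z": 0,"roll": 0},{"fingers": -1,"x": 0,"y": 0,"z": 0,"roll": 0}]'

```text
time: 34.35
tcp_pos: [0.4266, -0.2881, 0.1079]
orientation: [0.0, 0.036, 0.999, -0.0]
ft_force: [-1.5, 1.3, 5.3]
finger_gap: 0.458
grip_force: 59.8
```

Call:
apply_moves --steps '[{"fingers": -1,"x": 0,"y": 0,"z": 0.01,"roll": 0},{"fingers": -1,"x": 0,"y": 0,"z": 0.02,"roll": 0},{"fingers": -1,"x": 0,"y": 0,"z": 0.02,"roll": 0},{"fingers": -1,"x": 0,"y": 0,"z": 0.01,"roll": 0},{"fingers": -1,"x": 0.006,"y": 0.009,"z": 0,"roll": 0},{"fingers": -1,"x": 0.014,"y": 0.021,"z": 0,"roll": 0},{"fingers": -1,"x": 0.019,"y": 0.028,"z": 0,"roll": 0},{"fingers": -1,"x": 0.02,"y": 0.03,"z": 0,"roll": 0}]'

```text
time: 35.35
tcp_pos: [0.4858, -0.1986, 0.1665]
orientation: [-0.001, 0.036, 0.999, 0.0]
ft_force: [0.2, 0.1, -1.5]
finger_gap: 0.458
grip_force: 60.4
```

Call:
apply_moves --steps '[{"fingers": -1,"x": 0.02,"y": 0.03,"z": 0,"roll": 0},{"fingers": -1,"x": 0.02,"y": 0.03,"z": 0,"roll": 0},{"fingers": -1,"x": 0.02,"y": 0.03,"z": 0,"roll": 0},{"fingers": -1,"x": 0.02,"y": 0.03,"z": 0,"roll": 0},{"fingers": -1,"x": 0.019,"y": 0.028,"z": 0,"roll": 0},{"fingers": -1,"x": 0.016,"y": 0.023,"z": 0,"roll": 0},{"fingers": -1,"x": 0.008,"y": 0.0126,"z": 0,"roll": 0},{"fingers": -1,"x": 0,"y": 0,"z": -0.01,"roll": 0}]'

```text
time: 36.35
tcp_pos: [0.6087, -0.0157, 0.157]
orientation: [0.0, 0.035, 0.999, -0.0]
ft_force: [-0.1, -0.2, -0.2]
finger_gap: 0.452
grip_force: 60.4
```

Call:
apply_moves --steps '[{"fingers": -1,"x": 0,"y": 0,"z": -0.015,"roll": 0},{"fingers": -1,"x": 0,"y": 0,"z": -0.015,"roll": 0},{"fingers": -1,"x": 0,"y": 0,"z": -0.01,"roll": 0},{"fingers": -1,"x": 0,"y": 0,"z": 0,"roll": 0},{"fingers": -1,"x": 0,"y": 0,"z": 0,"roll": 0},{"fingers": -1,"x": 0,"y": 0,"z": 0,"roll": 0},{"fingers": -1,"x": 0,"y": 0,"z": 0,"roll": 0},{"fingers": -1,"x": 0,"y": 0,"z": 0,"roll": 0}]'

```text
time: 37.35
tcp_pos: [0.6085, -0.0165, 0.1177]
orientation: [0.0, 0.036, 0.999, 0.0]
ft_force: [-0.1, -0.8, -0.4]
finger_gap: 0.459
grip_force: 60.4
```

Call:
apply_moves --steps '[{"fingers": -1,"x": 0.0005,"y": 0,"z": -0.004,"roll": 0},{"fingers": -1,"x": 0,"y": 0,"z": -0.0025,"roll": 0},{"fingers": -1,"x": 0,"y": 0,"z": 0,"roll": 0},{"fingers": 0.1,"x": 0,"y": 0,"z": 0,"roll": 0},{"fingers": 0.3,"x": 0,"y": 0,"z": 0,"roll": 0},{"fingers": 0.5,"x": 0,"y": 0,"z": 0,"roll": 0},{"fingers": 0.6,"x": 0,"y": 0,"z": 0,"roll": 0},{"fingers": 0.6,"x": 0,"y": 0,"z": 0.01,"roll": 0}]'

```text
time: 38.35
tcp_pos: [0.6085, -0.0165, 0.1206]
orientation: [-0.001, 0.036, 0.999, 0.0]
ft_force: [0.7, -0.2, -0.7]
finger_gap: 0.802
grip_force: 0.0
```

Call:
apply_moves --steps '[{"fingers": 0.6,"x": 0,"y": 0,"z": 0.025,"roll": 0},{"fingers": 0.6,"x": 0,"y": 0,"z": 0.03,"roll": 0},{"fingers": 0.6,"x": 0,"y": 0,"z": 0.02,"roll": 0},{"fingers": 0.4,"x": 0,"y": -0.02,"z": 0,"roll": 0},{"fingers": 0.4,"x": -0.003,"y": -0.04,"z": 0,"roll": 0},{"fingers": 0.4,"x": -0.003,"y": -0.04,"z": 0,"roll": 0},{"fingers": 0.4,"x": -0.003,"y": -0.04,"z": 0,"roll": 0},{"fingers": 0.4,"x": -0.003,"y": -0.04,"z": 0,"roll": 0}]'

```text
time: 39.35
tcp_pos: [0.596, -0.1991, 0.1948]
orientation: [-0.001, 0.036, 0.999, 0.0]
ft_force: [0.6, 0.4, 0.1]
finger_gap: 0.698
grip_force: 0.0
```

Call:
apply_moves --steps '[{"fingers": 0.4,"x": -0.003,"y": -0.04,"z": 0,"roll": 0},{"fingers": 0.4,"x": -0.003,"y": -0.04,"z": 0,"roll": 0},{"fingers": 0.4,"x": -0.001,"y": -0.022,"z": 0,"roll": 0},{"fingers": 0.4,"x": 0,"y": -0.0065,"z": 0,"roll": 0},{"fingers": 0.4,"x": 0,"y": 0,"z": 0,"roll": 0},{"fingers": 0.4,"x": 0,"y": 0,"z": -0.02,"roll": 0},{"fingers": 0.4,"x": 0,"y": 0,"z": -0.03,"roll": 0},{"fingers": 0.4,"x": 0,"y": 0,"z": -0.01,"roll": 0}]'

```text
time: 40.35
tcp_pos: [0.5896, -0.303, 0.1341]
orientation: [-0.001, 0.035, 0.999, 0.001]
ft_force: [0.7, -0.3, -0.8]
finger_gap: 0.699
grip_force: 0.0
```

Call:
apply_moves --steps '[{"fingers": 0.4,"x": 0,"y": -0.002,"z": -0.016,"roll": 0},{"fingers": 0.4,"x": 0,"y": 0,"z": -0.012,"roll": 0},{"fingers": 0.4,"x": 0,"y": 0,"z": -0.005,"roll": 0},{"fingers": 0.3,"x": 0,"y": 0,"z": 0,"roll": 0},{"fingers": 0.1,"x": 0,"y": 0,"z": 0,"roll": 0},{"fingers": -0.1,"x": 0,"y": 0,"z": 0,"roll": 0},{"fingers": -1,"x": 0,"y": 0,"z": 0,"roll": 0},{"fingers": -1,"x": 0,"y": 0,"z": 0,"roll": 0}]'

```text
time: 41.35
tcp_pos: [0.5903, -0.3071, 0.1037]
orientation: [0.001, 0.036, 0.999, -0.0]
ft_force: [-0.3, 0.7, 4.7]
finger_gap: 0.339
grip_force: 59.4
```

Call:
apply_moves --steps '[{"fingers": -1,"x": 0,"y": 0,"z": 0,"roll": 0},{"fingers": -1,"x": 0,"y": 0,"z": 0,"roll": 0},{"fingers": -1,"x": 0,"y": 0,"z": 0,"roll": 0},{"fingers": -1,"x": 0,"y": 0,"z": 0,"roll": 0},{"fingers": -1,"x": 0,"y": 0,"z": 0,"roll": 0},{"fingers": -1,"x": 0,"y": 0,"z": 0,"roll": 0},{"fingers": -1,"x": 0,"y": 0,"z": 0,"roll": 0},{"fingers": -1,"x": 0,"y": 0,"z": 0,"roll": 0}]'

```text
time: 42.35
tcp_pos: [0.5903, -0.3071, 0.1037]
orientation: [0.001, 0.036, 0.999, -0.0]
ft_force: [-0.5, 0.4, 6.0]
finger_gap: 0.339
grip_force: 59.5
```

Call:
apply_moves --steps '[{"fingers": -1,"x": 0,"y": 0,"z": 0.01,"roll": 0},{"fingers": -1,"x": 0,"y": 0,"z": 0.02,"roll": 0},{"fingers": -1,"x": 0,"y": 0,"z": 0.02,"roll": 0},{"fingers": -1,"x": 0.001,"y": 0.012,"z": 0,"roll": 0},{"fingers": -1,"x": 0.002,"y": 0.025,"z": 0,"roll": 0},{"fingers": -1,"x": 0.002,"y": 0.03,"z": 0,"roll": 0},{"fingers": -1,"x": 0.002,"y": 0.032,"z": 0,"roll": 0},{"fingers": -1,"x": 0.003,"y": 0.032,"z": 0,"roll": 0}]'

```text
time: 43.35
tcp_pos: [0.5992, -0.1728, 0.1516]
orientation: [-0.001, 0.035, 0.999, 0.001]
ft_force: [0.7, -0.1, -1.0]
finger_gap: 0.341
grip_force: 59.2
```

Call:
apply_moves --steps '[{"fingers": -1,"x": 0.002,"y": 0.03,"z": 0,"roll": 0},{"fingers": -1,"x": 0.002,"y": 0.022,"z": 0,"roll": 0},{"fingers": -1,"x": 0.001,"y": 0.01,"z": 0,"roll": 0},{"fingers": -1,"x": 0,"y": 0,"z": -0.015,"roll": 0},{"fingers": -1,"x": 0,"y": 0,"z": -0.015,"roll": 0},{"fingers": -1,"x": 0,"y": 0,"z": -0.01,"roll": 0},{"fingers": -1,"x": 0,"y": 0,"z": 0,"roll": 0},{"fingers": -1,"x": 0,"y": 0,"z": 0,"roll": 0}]'

```text
time: 44.35
tcp_pos: [0.6051, -0.1145, 0.1131]
orientation: [0.0, 0.036, 0.999, -0.0]
ft_force: [-0.2, -0.1, -0.2]
finger_gap: 0.337
grip_force: 59.2
```

Call:
apply_moves --steps '[{"fingers": -1,"x": 0,"y": 0.0005,"z": -0.004,"roll": 0},{"fingers": -1,"x": 0,"y": 0,"z": -0.0025,"roll": 0},{"fingers": -1,"x": 0,"y": 0,"z": 0,"roll": 0},{"fingers": -0.1,"x": 0,"y": 0,"z": 0,"roll": 0},{"fingers": 0.1,"x": 0,"y": 0,"z": 0,"roll": 0},{"fingers": 0.3,"x": 0,"y": 0,"z": 0,"roll": 0},{"fingers": 0.4,"x": 0,"y": 0,"z": 0,"roll": 0},{"fingers": 0.4,"x": 0,"y": 0,"z": 0.01,"roll": 0}]'

```text
time: 45.35
tcp_pos: [0.6045, -0.1134, 0.116]
orientation: [-0.001, 0.036, 0.999, 0.0]
ft_force: [0.5, 0.2, -0.4]
finger_gap: 0.699
grip_force: 0.0
```

Call:
apply_moves --steps '[{"fingers": 0.4,"x": 0,"y": 0,"z": 0.025,"roll": 0},{"fingers": 0.4,"x": 0,"y": 0,"z": 0.03,"roll": 0},{"fingers": 0.4,"x": 0,"y": 0,"z": 0.02,"roll": 0},{"fingers": 0.4,"x": -0.01,"y": -0.02,"z": 0,"roll": 0},{"fingers": 0.4,"x": -0.02,"y": -0.036,"z": 0,"roll": 0},{"fingers": 0.4,"x": -0.02,"y": -0.036,"z": 0,"roll": 0},{"fingers": 0.4,"x": -0.02,"y": -0.036,"z": 0,"roll": 0},{"fingers": 0.4,"x": -0.02,"y": -0.036,"z": 0,"roll": 0}]'

```text
time: 46.35
tcp_pos: [0.513, -0.2794, 0.1906]
orientation: [-0.001, 0.036, 0.999, 0.0]
ft_force: [-0.3, -0.1, 0.2]
finger_gap: 0.7
grip_force: 0.0
```

Call:
apply_moves --steps '[{"fingers": 0.4,"x": -0.0075,"y": -0.018,"z": 0,"roll": 0},{"fingers": 0.4,"x": 0,"y": 0,"z": 0,"roll": 0},{"fingers": 0.4,"x": 0,"y": 0,"z": 0,"roll": 0},{"fingers": 0.4,"x": 0,"y": 0,"z": -0.015,"roll": 0},{"fingers": 0.4,"x": 0,"y": 0,"z": -0.025,"roll": 0},{"fingers": 0.4,"x": 0,"y": 0,"z": -0.01,"roll": 0},{"fingers": 0.4,"x": 0,"y": 0,"z": 0,"roll": 0},{"fingers": 0.4,"x": 0,"y": 0,"z": 0,"roll": 0}]'

```text
time: 47.35
tcp_pos: [0.5079, -0.2955, 0.142]
orientation: [0.0, 0.036, 0.999, -0.0]
ft_force: [-0.1, 0.2, -0.5]
finger_gap: 0.698
grip_force: 0.0
```

Down 27.5 mm to z 0.1145 and close.

Call:
apply_moves --steps '[{"fingers": 0.4,"x": 0,"y": -0.0005,"z": -0.012,"roll": 0},{"fingers": 0.4,"x": 0,"y": 0,"z": -0.012,"roll": 0},{"fingers": 0.4,"x": 0,"y": 0,"z": -0.0035,"roll": 0},{"fingers": 0.4,"x": 0,"y": 0,"z": 0,"roll": 0},{"fingers": 0.2,"x": 0,"y": 0,"z": 0,"roll": 0},{"fingers": 0,"x": 0,"y": 0,"z": 0,"roll": 0},{"fingers": -1,"x": 0,"y": 0,"z": 0,"roll": 0},{"fingers": -1,"x": 0,"y": 0,"z": 0,"roll": 0}]'

```text
time: 48.35
tcp_pos: [0.5077, -0.296, 0.1146]
orientation: [0.0, 0.036, 0.999, -0.0]
ft_force: [-0.2, 1.9, 6.5]
finger_gap: 0.372
grip_force: 59.6
```

Call:
apply_moves --steps '[{"fingers": -1,"x": 0,"y": 0,"z": 0,"roll": 0},{"fingers": -1,"x": 0,"y": 0,"z": 0,"roll": 0},{"fingers": -1,"x": 0,"y": 0,"z": 0,"roll": 0},{"fingers": -1,"x": 0,"y": 0,"z": 0,"roll": 0},{"fingers": -1,"x": 0,"y": 0,"z": 0,"roll": 0},{"fingers": -1,"x": 0,"y": 0,"z": 0,"roll": 0},{"fingers": -1,"x": 0,"y": 0,"z": 0,"roll": 0},{"fingers": -1,"x": 0,"y": 0,"z": 0,"roll": 0}]'

```text
time: 49.35
tcp_pos: [0.5077, -0.296, 0.1146]
orientation: [0.0, 0.036, 0.999, -0.0]
ft_force: [-0.4, 0.5, 5.5]
finger_gap: 0.364
grip_force: 59.6
```

Call:
apply_moves --steps '[{"fingers": -1,"x": 0,"y": 0,"z": 0.01,"roll": 0},{"fingers": -1,"x": 0,"y": 0,"z": 0.02,"roll": 0},{"fingers": -1,"x": 0,"y": 0,"z": 0.02,"roll": 0},{"fingers": -1,"x": 0.002,"y": 0.012,"z": 0,"roll": 0},{"fingers": -1,"x": 0.004,"y": 0.025,"z": 0,"roll": 0},{"fingers": -1,"x": 0.005,"y": 0.03,"z": 0,"roll": 0},{"fingers": -1,"x": 0.006,"y": 0.033,"z": 0,"roll": 0},{"fingers": -1,"x": 0.006,"y": 0.034,"z": 0,"roll": 0}]'

```text
time: 50.35
tcp_pos: [0.5301, -0.1601, 0.1629]
orientation: [-0.001, 0.036, 0.999, 0.0]
ft_force: [0.6, -0.1, -0.7]
finger_gap: 0.37
grip_force: 59.5
```

Call:
apply_moves --steps '[{"fingers": -1,"x": 0.006,"y": 0.034,"z": 0,"roll": 0},{"fingers": -1,"x": 0.006,"y": 0.032,"z": 0,"roll": 0},{"fingers": -1,"x": 0.005,"y": 0.024,"z": 0,"roll": 0},{"fingers": -1,"x": 0,"y": 0.0095,"z": 0,"roll": 0},{"fingers": -1,"x": 0,"y": 0,"z": -0.015,"roll": 0},{"fingers": -1,"x": 0,"y": 0,"z": -0.015,"roll": 0},{"fingers": -1,"x": 0,"y": 0,"z": -0.01,"roll": 0},{"fingers": -1,"x": 0,"y": 0,"z": 0,"roll": 0}]'

```text
time: 51.35
tcp_pos: [0.5468, -0.063, 0.1226]
orientation: [-0.001, 0.036, 0.999, 0.0]
ft_force: [0.2, 0.4, -0.6]
finger_gap: 0.368
grip_force: 59.5
```

Call:
apply_moves --steps '[{"fingers": -1,"x": 0,"y": 0,"z": 0,"roll": 0},{"fingers": -1,"x": 0,"y": 0,"z": 0,"roll": 0},{"fingers": -1,"x": 0,"y": 0,"z": 0,"roll": 0},{"fingers": -1,"x": 0,"y": 0,"z": 0,"roll": 0},{"fingers": -1,"x": 0,"y": 0,"z": 0,"roll": 0},{"fingers": -1,"x": 0,"y": 0,"z": 0,"roll": 0},{"fingers": -1,"x": 0,"y": 0,"z": 0,"roll": 0},{"fingers": -1,"x": 0,"y": 0,"z": 0,"roll": 0}]'

```text
time: 52.35
tcp_pos: [0.5475, -0.0625, 0.1239]
orientation: [-0.0, 0.036, 0.999, 0.0]
ft_force: [-0.1, -0.7, -0.5]
finger_gap: 0.371
grip_force: 59.5
```

Down 6 mm, release, rise, and back off the tray to look.

Call:
apply_moves --steps '[{"fingers": -1,"x": 0.0003,"y": 0,"z": -0.004,"roll": 0},{"fingers": -1,"x": 0,"y": 0,"z": -0.002,"roll": 0},{"fingers": -1,"x": 0,"y": 0,"z": 0,"roll": 0},{"fingers": -0.1,"x": 0,"y": 0,"z": 0,"roll": 0},{"fingers": 0.1,"x": 0,"y": 0,"z": 0,"roll": 0},{"fingers": 0.3,"x": 0,"y": 0,"z": 0,"roll": 0},{"fingers": 0.4,"x": 0,"y": 0,"z": 0,"roll": 0},{"fingers": 0.4,"x": 0,"y": 0,"z": 0.01,"roll": 0}]'

```text
time: 53.35
tcp_pos: [0.5474, -0.0624, 0.1277]
orientation: [-0.001, 0.036, 0.999, 0.0]
ft_force: [0.1, 0.5, -0.7]
finger_gap: 0.698
grip_force: 0.0
```

Call:
apply_moves --steps '[{"fingers": 0.4,"x": 0,"y": 0,"z": 0.02,"roll": 0},{"fingers": 0.4,"x": 0,"y": 0,"z": 0.03,"roll": 0},{"fingers": 0.4,"x": 0,"y": 0,"z": 0.035,"roll": 0},{"fingers": 0.4,"x": 0,"y": 0,"z": 0.035,"roll": 0},{"fingers": 0.4,"x": 0,"y": 0.02,"z": 0.02,"roll": 0},{"fingers": 0.4,"x": -0.01,"y": 0.04,"z": 0.01,"roll": 0},{"fingers": 0.4,"x": -0.02,"y": 0.05,"z": 0,"roll": 0},{"fingers": 0.4,"x": -0.025,"y": 0.05,"z": 0,"roll": 0}]'

```text
time: 54.35
tcp_pos: [0.4922, 0.0987, 0.2788]
orientation: [0.001, 0.036, 0.999, 0.0]
ft_force: [0.4, 0.4, 0.4]
finger_gap: 0.696
grip_force: 0.0
```

Call:
apply_moves --steps '[{"fingers": 0.4,"x": -0.03,"y": 0.05,"z": 0,"roll": 0},{"fingers": 0.4,"x": -0.03,"y": 0.05,"z": 0,"roll": 0},{"fingers": 0.4,"x": -0.03,"y": 0.05,"z": 0,"roll": 0},{"fingers": 0.4,"x": -0.03,"y": 0.05,"z": 0,"roll": 0},{"fingers": 0.4,"x": -0.03,"y": 0.05,"z": 0,"roll": 0},{"fingers": 0.4,"x": -0.02,"y": 0.04,"z": 0,"roll": 0},{"fingers": 0.4,"x": 0,"y": 0.02,"z": 0,"roll": 0},{"fingers": 0.4,"x": 0,"y": 0,"z": 0,"roll": 0}]'

```text
time: 55.35
tcp_pos: [0.3223, 0.4085, 0.2784]
orientation: [0.0, 0.035, 0.999, 0.0]
ft_force: [-0.1, 0.6, 0.6]
finger_gap: 0.698
grip_force: 0.0
```

```bash
python3 - <<'E'
from h import *
c=snap("top","t7.pkl");s=snap("scene","s7.pkl");a=load("top0.pkl");b=load("scene0.pkl")
f=lambda c,x,y,w,h,k:cv2.resize(c["image"][y:y+h,x:x+w,::-1].copy(),None,fx=k,fy=k,interpolation=cv2.INTER_CUBIC)
A=np.vstack([np.hstack([f(v,275,140,110,75+20,3.6) for v in(a,c)]),cv2.resize(np.hstack([f(v,300,190,110,70,3.6) for v in(b,s)]),(792,252))])
cv2.imwrite("pics/cmp.png",A);print(A.shape,read_state()["tcp_pos"])
# shift of each bottle between before and after, same camera
for C0,C1,nm,R in((a,c,"top",{"white":(318,212,30,38),"yellow":(288,172,34,40),"dark":(350,182,26,36)}),(b,s,"scene",{"white":(322,212,18,50),"dark":(360,222,22,46),"yellow":(328,194,24,20)})):
    g0,g1=[cv2.cvtColor(v["image"],cv2.COLOR_RGB2GRAY).astype(np.float32) for v in(C0,C1)]
    for n,(x,y,w,h) in R.items():
        r=cv2.matchTemplate(g1[y-6:y+h+6,x-6:x+w+6],g0[y:y+h,x:x+w],cv2.TM_CCOEFF_NORMED);_,v,_,l=cv2.minMaxLoc(r)
        sh,_=cv2.phaseCorrelate(g0[y:y+h,x:x+w],g1[y:y+h,x:x+w],cv2.createHanningWindow((w,h),cv2.CV_32F))
        print(nm,n,"shift px",l[0]-6,l[1]-6,round(v,3),np.round(sh,2))
E
```

```text
(594, 792, 3) [0.32274038 0.40694698 0.27812051]
top white shift px 1 0 0.991 [ 0.62 -0.14]
top yellow shift px 1 0 0.888 [ 0.85 -0.27]
top dark shift px -1 0 0.995 [ 0.07 -0.19]
scene white shift px 1 0 0.94 [0.3  0.33]
scene dark shift px 0 0 0.798 [-0.51 -0.11]
scene yellow shift px 0 0 0.942 [0.47 0.06]
```

View pics/cmp.png

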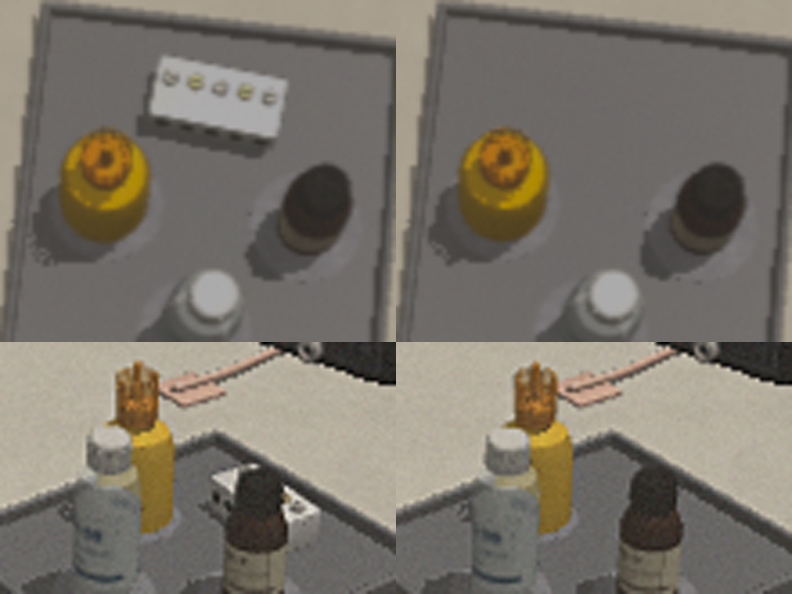

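All three bottles (left pictures before, right after) stand upright where they stood at the start, within about 1 px, or roughly 1–2 mm. The block is off the tray, and the arm is clear.

```bash
python3 -c "
from plant import *
print(hand_in())"
```

```text
the job is handed in; nothing more can be done
None
```

The job is handed in: the block lies flat within about 1 mm of the middle of the pad outline, lengthwise, and all three bottles are back upright within about 2 mm of where they started. It took about 56 s of the 131 s allowed. The tape roll and tin were never approached.

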